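# Open the push-and-turn safety cap of a solvent bottle

## Robot

A 6-joint arm with a two-finger parallel gripper is mounted at the origin on a cart in front of the work surface, level with it; the furniture and walls round the work are solid. World frame = base frame: x ahead of the robot, y to its left, z up, the work surface at z = 0. Lengths are in m, angles in rad, forces in N, time in s.
With the tool pointing down it reaches from about 0.325 to 0.85 m from the base axis. Payload 15.5 kg.
Tool frame: the origin (TCP) lies midway between the tips of the shut fingers; the grasp point (between the pads) lies 19 mm behind it (grip_point_offset is the z of the grasp point in the tool frame, in m); z points along the fingers, x is the direction in which the jaws open and shut, and the axes are right-handed (so a half turn about z gives the same grasp; the last joint's range is limited). The gripper opens to 91 mm and grips with 3 to 60 N. Pads are 32 mm wide; open, the fingers measure 118 mm over their backs; the gripper's body (76 mm by 178 mm) begins 60 mm behind the grasp point.
Start: joints at [-1.343, 0.494, 1.345, -0, 1.302, -0.096], TCP at [0.198, -0.593, 0.214] pointing down, gripper open.
Joint ranges: [-2.91, 2.91], [-0.82, 2.16], [0.22, 2.67], [-1.22, 4.37], [0.12, 2.79], [-3.08, 3.08]. Speed limits (rad/s): [1.89, 1.89, 2.57, 3.01, 3.01, 3.01].

## Interface

Orientations are given as a unit quaternion [x, y, z, w].
In Python, from plant import sense, get_image, hand_in, grip_point_offset gives the robot as it stands.
- The arm moves only by the tool apply_moves, never from a script. Its argument "series" is a list of rows, each a list of 3 entries, a list of its own where there are three numbers: the shift along the tool's x, y, z in cm, then the turn about the tool's z in units of 6 degrees (1.0 is 6 degrees), then the finger opening in cm, from 0 to 9.12. A call has 1 to 10 rows; each row is the pose to reach, as a shift and turn from the pose commanded when the call began, along the tool's axes at that moment; what a row does not reach only later rows make up. A row lasts 1/10 s, in which the tool goes at most 50 mm and 8.59 degrees, less where a joint would pass 70% of its speed; a pose out of reach is approached as far as the arm can. A call with a gripper value outside its range is refused whole. The fingers move at their own pace and stop on an object; "grip_force" is the grip in N (left out, the last holds). Time passes only in rows, so rows that repeat a pose let the fingers close. It gives the time, the measured TCP pose, the force and the opening at its end, in the units of the state.
- sense(): the state, without advancing time (a new reading comes with each control period).
- get_image(name): name is "side" or "top"; returns a dict with "frame" (420x560x3 uint8, red, green, blue), "mtx" (3x3 intrinsics, pixels), "pose" (4x4, takes a point from camera to world coordinates). Camera axes: x right, y up, looking along -z (the intrinsics and any distortion apply to the point x, -y, -z); pixel columns grow to the right and rows downward; lengths in m; the calibration is good to about 2 mm. A picture is of the moment at which its call begins. There is no depth.
- hand_in(): hands the job in, once; it reports no verdict.
The state is a dict: "time": time; "qpos": joint angles; "joint_vel": joint speeds; "tau": joint torques, N m; "tcp_pos": TCP position; "orientation": TCP orientation; "force": force on the tool from outside, world axes, zero at the start; "torque": the same for the moment, N m; "opening": finger opening in m.
Only numpy, scipy, OpenCV 4.12 (cv2) and the standard library are available. Lean on these libraries where they do the work, as an engineer would, in place of code of your own. Each camera call takes 0.05 s, during which the arm holds its last target.

## Task

Take the red safety cap off the white bottle: press it down against its spring until it unlocks, turn it anticlockwise while keeping it down, and lift it off. Press and turn with feeling, never leaning on the bottle or wrenching it, then set the cap (do not drop it) open side down in the middle of the flat tissue pack and let go, leaving the other things on the bench alone.

Things in the scene. Friction and masses are not known exactly. Their poses are not given: they have to be found in the camera images.
- bottle: White bottle with a blue band, 68 mm across, upright in a round grey holder (104 mm across at the foot) that is fixed to the bench. Origin on the bench under the bottle's axis, z up. Its shoulder is at most 87 mm high; above it stands the neck, 45 mm across and hidden by the cap. x points along a red index mark on the shoulder.
- neck (a point): Point of the bottle's axis, 111 mm above the bench: underside of the two bayonet ledges on the neck that hold the cap's tabs. To unlock, the cap must go straight down 3 to 13 mm: it differs from bottle to bottle and cannot be seen or measured beforehand. 1.5 mm deeper is a hard end stop. Not deep enough, it meets a tooth after about 0.1 rad of turn. Clockwise it never opens.
- stopper_top (a point): Point of the bottle's axis, 139 mm high: top of the sprung stopper, 27 mm across, under the locked cap (142 mm high once the cap is off). It pushes the cap up: 6 N to start moving the cap down and 0.5 N more per mm, so 13.5 N at most. A steeper rise means the end stop. Cap and bottle tolerate 40 N between them (contact forces added up).
- cap: Red ribbed round cap, 54 mm outside diameter, 42 mm tall (solid top 10 mm, below it a 3 mm wall), 45 g. Origin at the centre of its open lower rim, z up; inside the rim are two 4 mm tall tabs at +x and -x. Locked, the rim is 107 mm above the bench and its x lies within 0.1 rad of the bottle's x. It clears neck and stopper when the rim is 145 mm above the bench.
- cap_top (a point): Centre of the cap's top face, 42 mm above the rim, 149 mm above the bench when locked; a small white line there points along the cap's +x. Held between the unlocking depth and the end stop, the cap turns anticlockwise from above (positive about z): from 0.75 rad of turn on it can be lifted straight up, at 1.25 rad it meets an end wall; about 1.0 rad is right.
- tissue_pack: Flat loose packet of lens tissue, grey on top with pale sides, 88 (x) x 62 (y) x 14 mm. Origin at the centre of its underside, lying flat on the bench.
- fuse_box: Small white box with red marks, 34 x 58 x 18 mm, bystander. Origin at the centre of its underside.
- tape_roll: Green roll of tape lying flat, 84 mm across, 24 mm tall, bystander. Origin at the centre of its underside.
- marker: Black and white marker pen, 124 mm long (y), 14 mm thick, bystander. Origin at its middle, on its underside.
- screw_tin: Round pale tin, 64 mm across, 28 mm tall, bystander. Origin at the centre of its underside.
- lens_can: Black round can, 39 mm across, 52 mm tall, bystander. Origin at the centre of its underside.

How it is judged:
On the way, in this order (a step that is already met when the one before it is completed fails the run):
1. the cap is turned out of its lock while still on the neck (angle between the x axis of cap and the x axis of bottle, either way round above 0.6 rad and z of cap in the frame of bottle below 0.115 m and horizontal distance between cap and bottle below 0.006 m), for 0.05 s.
2. the cap is lifted clear of the bottle (z of cap in the frame of bottle above 0.144 m), for 0.05 s.
3. the cap is brought down to within 8 mm of the tissue pack's top while still in the fingers (z of cap in the frame of tissue_pack below 0.022 m and horizontal distance between cap and tissue_pack below 0.03 m and contact force between the fingers and cap above 0.3 N), for 0.05 s.
At the end, for the whole second after the job is handed in: The cap stands released, open side down and level within 0.1 rad, at rest on the top of the tissue pack, its axis within 20 mm of the pack's centre; the pack lies flat (horizontal distance between cap and tissue_pack below 0.02 m and z of cap in the frame of tissue_pack between 0.011 and 0.018 m and angle between each of cap, tissue_pack's own z axis and vertical below 0.1 rad and linear speed of cap below 0.01 m/s); the robot touches nothing.
It fails at once if more than 40 N between cap and bottle: leaned on or wrenched (contact force between cap and bottle above 40 N).
It fails at once if the tissue pack is pushed more than 40 mm from its place (distance of tissue_pack from where it was at the start of the episode above 0.04 m).
It fails at once if one of the other things on the bench is moved more than 30 mm (distance of any of fuse_box, tape_roll, marker, screw_tin, lens_can from where it was at the start of the episode above 0.03 m).
It also fails if it takes over 48 s, if anything falls off the work surface, if the arm or the gripper's body presses on something with over 40 N, if the wrist force passes 120 N, or if a joint passes its speed limit or range.

## Working session

There is one attempt and no reset: what is moved stays moved. The work goes in short steps, Python scripts to look and compute and a tool call to move; the robot and the scene stay as the last step left them, time stands still between calls to the robot, and variables do not carry over. Pictures are saved under pics/ and viewed, and the job is handed in when it is done.

Besides the shell and the picture viewer there is one more tool, called after ">>>" as a command line: name --argument value ..., lists and objects as JSON in quotes. apply_moves: Moves the arm, as the interface text tells. Its arguments: {"type":"object","properties":{"series":{"type":"array","items":{"type":"array"}},"grip_force":{"type":"number"}},"required":["series"]}

```bash
mkdir -p pics; ls
python3 - <<'E'
from plant import sense, get_image, grip_point_offset
import cv2, numpy as np
print(grip_point_offset, sense())
for n in ("side","top"):
    d=get_image(n); cv2.imwrite(f"pics/{n}0.png",d["frame"][:,:,::-1]); np.savez(f"pics/{n}0.npz",**{k:np.array(v) for k,v in d.items()})
    print(d.keys(), d["mtx"],d["pose"])
E
```

```text
pics
-0.0188 {'time': 0.0, 'qpos': array([-1.34352109e+00,  4.94153911e-01,  1.34613364e+00,  2.42273078e-06,
        1.30250349e+00, -9.55297486e-02]), 'joint_vel': array([-1.52970760e-03, -1.27585116e-04,  1.48302359e-03, -6.20896236e-05,
        4.37944853e-04, -3.01800797e-04]), 'tau': array([-9.47673061e-05, -8.78818202e+01, -3.81865704e+01,  7.06179463e-02,
        5.31977741e-02, -4.79941889e-05]), 'tcp_pos': array([ 0.1981671 , -0.59234878,  0.21335562]), 'orientation': array([ 8.11550008e-01, -5.84282658e-01, -4.49894692e-04, -3.95763322e-04]), 'force': array([-0.49571211, -0.29821283,  0.35654994]), 'torque': array([-0.01051332, -0.05257625, -0.00150736]), 'opening': 0.09126194838438403}
dict_keys(['frame', 'mtx', 'pose']) [[380.86071313   0.         280.44279021]
 [  0.         380.86071313 210.13583835]
 [  0.           0.           1.        ]] [[-0.99842919  0.02589903 -0.04968288  0.52062504]
 [-0.05456109 -0.65103029  0.75708827  0.89977671]
 [-0.01273721  0.75860979  0.65142072  0.67863885]
 [ 0.          0.          0.          1.        ]]
dict_keys(['frame', 'mtx', 'pose']) [[430.21617296   0.         282.83428618]
 [  0.         430.21617296 207.07196384]
 [  0.           0.           1.        ]] [[-2.94798430e-02  9.79526829e-01 -1.99143489e-01  3.62234689e-01]
 [-9.99565076e-01 -2.87347058e-02  6.63143095e-03  2.47442627e-01]
 [ 7.73334966e-04  1.99252371e-01  9.79947904e-01  1.00329077e+00]
 [ 0.00000000e+00  0.00000000e+00  0.00000000e+00  1.00000000e+00]]
```

View pics/side0.png

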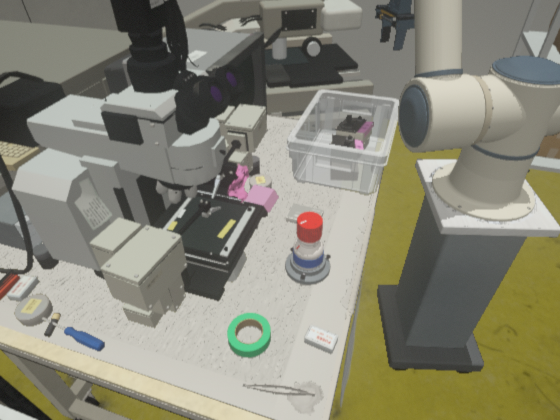

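View pics/top0.png

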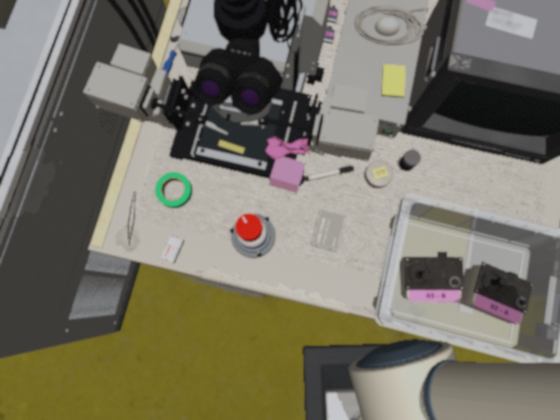

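The side view shows the red cap at about (309,227). In the top view the cap is near (248,228), the grey tissue pack near (327,231), the fuse box near (172,249), the tape roll near (173,190), the marker near (333,173), the tin near (379,173) and the can near (410,159). The microscope is behind the bottle.

```bash
cat > h.py <<'E'
import numpy as np, cv2
def load(n):
    return dict(np.load(n))
def ray(d,u,v):
    K=d["mtx"];T=d["pose"]
    r=np.array([(u-K[0,2])/K[0,0],-(v-K[1,2])/K[1,1],-1.])
    return T[:3,3],T[:3,:3]@r
def onz(d,p,z):
    o,r=ray(d,*p); return o+r*(z-o[2])/r[2]
def proj(d,P):
    T=d["pose"];c=T[:3,:3].T@(np.array(P)-T[:3,3]);K=d["mtx"]
    return np.array([K[0,0]*c[0]/-c[2]+K[0,2],K[1,1]*-c[1]/-c[2]+K[1,2]])
def tri(d1,p1,d2,p2):
    A=[];b=[]
    M=np.zeros((3,3));v=np.zeros(3);L=[]
    for d,p in((d1,p1),(d2,p2)):
        o,r=ray(d,*p);r=r/np.linalg.norm(r);Q=np.eye(3)-np.outer(r,r);M+=Q;v+=Q@o;L.append((o,Q))
    X=np.linalg.solve(M,v);return X,[np.linalg.norm(Q@(X-o)) for o,Q in L]
E
python3 - <<'E'
from h import *
t=load("pics/top0.npz");s=load("pics/side0.npz")
f=t["frame"][:,:,::-1];c=f[180:270,190:360]
cv2.imwrite("pics/topz.png",cv2.resize(c,None,fx=4.7,fy=4.7,interpolation=cv2.INTER_CUBIC))
f=s["frame"][:,:,::-1];c=f[190:290,260:350]
cv2.imwrite("pics/sidez.png",cv2.resize(c,None,fx=6,fy=6,interpolation=cv2.INTER_CUBIC))
E
```

```text
(no output)
```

View pics/topz.png

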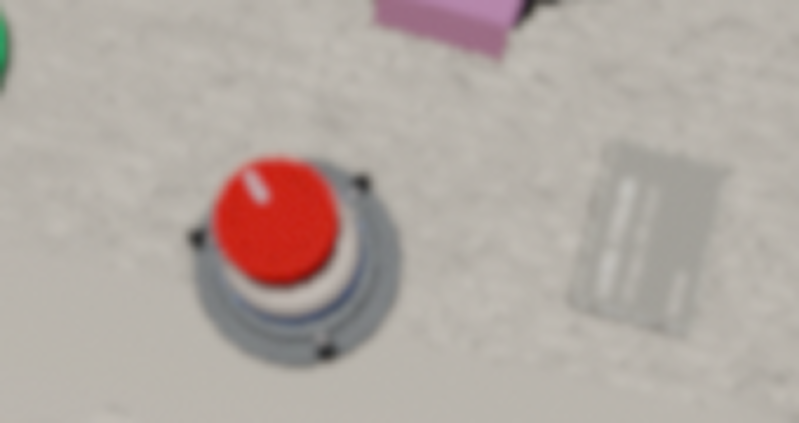

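View pics/sidez.png

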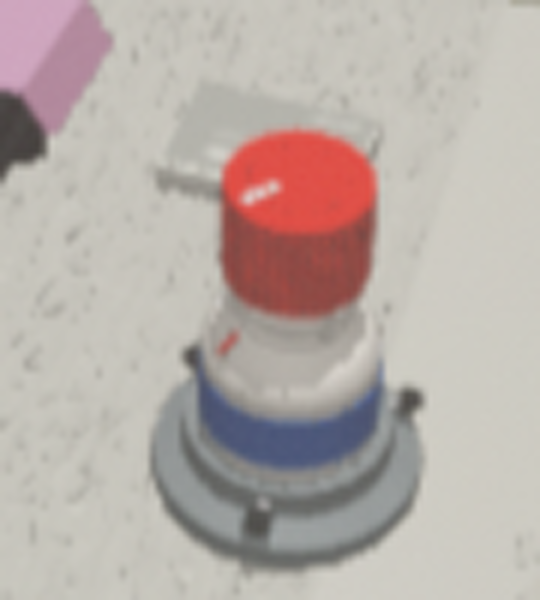

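Run:
```python
from h import *
t=load("pics/top0.npz");s=load("pics/side0.npz")
def red(d,roi,fill=True,vmin=0):
    x0,y0,x1,y1=roi;f=d["frame"][y0:y1,x0:x1].astype(int)
    m=((f[...,0]-f[...,1]>70)&(f[...,0]-f[...,2]>70)&(f[...,0]>vmin)).astype(np.uint8)
    cs,_=cv2.findContours(m,cv2.RETR_EXTERNAL,cv2.CHAIN_APPROX_NONE);c=max(cs,key=cv2.contourArea)
    h=cv2.convexHull(c)+np.array([x0,y0]); return h,cv2.contourArea(h)
h,a=red(t,(220,200,280,270)); e=cv2.fitEllipse(h);print("top",e,onz(t,e[0],.149))
h2,a=red(s,(280,200,340,260));print(h2.reshape(-1,2).min(0),h2.reshape(-1,2).max(0))
h3,a=red(s,(280,200,340,260),vmin=205);e3=cv2.fitEllipse(h3);print("side top",e3,onz(s,e3[0],.149))
print(tri(t,e[0],s,e3[0]))
q=lambda x,y:(x/4.7+190-.5+.1,y/4.7+180-.5+.1)
C=onz(t,e[0],.149)
w=onz(t,q(247,170),.149),onz(t,q(265,200),.149);print("line",w,np.arctan2(*(w[0]-w[1])[[1,0]]))
qs=lambda x,y:(x/6+260-.4,y/6+190-.4)
w=onz(s,qs(243,199),.149),onz(s,qs(280,185),.149);print("line side",np.arctan2(*(w[0]-w[1])[[1,0]]))
P=[onz(t,q(*p),.014) for p in((612,143),(730,168),(688,335),(570,302))]
for i in range(4):print(P[i],np.linalg.norm(P[i]-P[(i+1)%4]))
print("pack",np.mean(P,0),np.arctan2(*(P[2]-P[1])[[1,0]]),np.arctan2(*(P[0]-P[3])[[1,0]]))
# holder circle
f=cv2.cvtColor(t["frame"],cv2.COLOR_RGB2HSV)
print("holder", onz(t,q(298,262),.008))
for n,p,z in(("marker",(333,173),.007),("tin",(379,173),.028),("can",(410,159),.05),("fuse",(172,249),.018),("tape",(173,190),.024),("pinkbox",(287,175),.04),("bin",(383,290),.1),("bincorner",(403,203),.15)):print(n,onz(t,p,z))
```

```text
top ((248.39764404296875, 226.52169799804688), (26.62788963317871, 26.784072875976562), 172.29824829101562) [0.49803732 0.31194759 0.149     ]
[297 212] [322 241]
side top ((309.4664306640625, 219.65023803710938), (16.313974380493164, 24.967403411865234), 94.2518310546875) [0.49928478 0.31204134 0.149     ]
(array([0.49868861, 0.31187962, 0.14867957]), [np.float64(0.0006011036557989274), np.float64(0.0006011036557989697)])
line (array([0.52034579, 0.32424512, 0.149     ]), array([0.5070673 , 0.31668289, 0.149     ])) 0.5176978251475887
line side 0.5449418397212099
[0.55367565 0.15433578 0.014     ] 0.05983337309074775
[0.53929478 0.09625633 0.014     ] 0.08615434881643204
[0.45696192 0.12163096 0.014     ] 0.05975150879343729
[0.47483746 0.17864594 0.014     ] 0.0825011751869128
pack [0.50619245 0.13771725 0.014     ] 2.8426339767176803 -0.2991042328014313
holder [0.49935259 0.31214942 0.008     ]
marker [0.64464788 0.11778822 0.007     ]
tin [0.63552983 0.01238136 0.028     ]
can [ 0.66081152 -0.05652882  0.05      ]
fuse [0.47192096 0.49750131 0.018     ]
tape [0.6095553  0.49665479 0.024     ]
pinkbox [0.6336091  0.22902477 0.04      ]
bin [0.36531067 0.04000744 0.1       ]
bincorner [ 0.53691676 -0.00221185  0.15      ]
```

Run:
```python
from h import *
t=load("pics/top0.npz");s=load("pics/side0.npz")
f=t["frame"][:,:,::-1];cv2.imwrite("pics/ta.png",cv2.resize(f[40:220,150:450],None,fx=2.6,fy=2.6))
f=s["frame"][:,:,::-1];cv2.imwrite("pics/sa.png",cv2.resize(f[60:240,150:420],None,fx=2.9,fy=2.9))
```

```text
(no output)
```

View pics/ta.png

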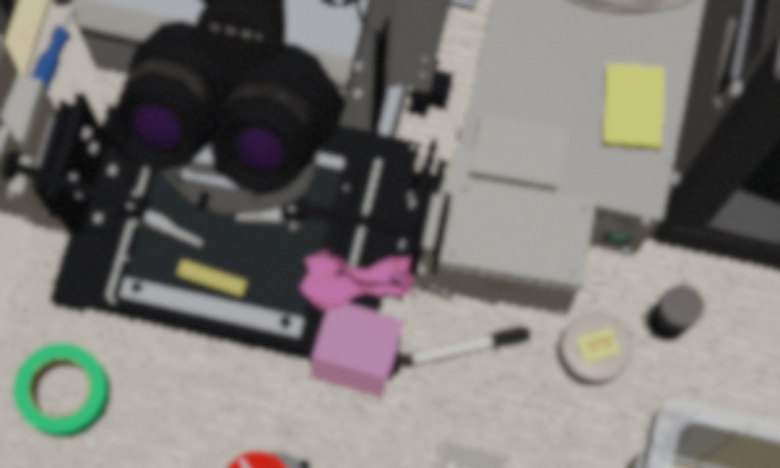

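View pics/sa.png

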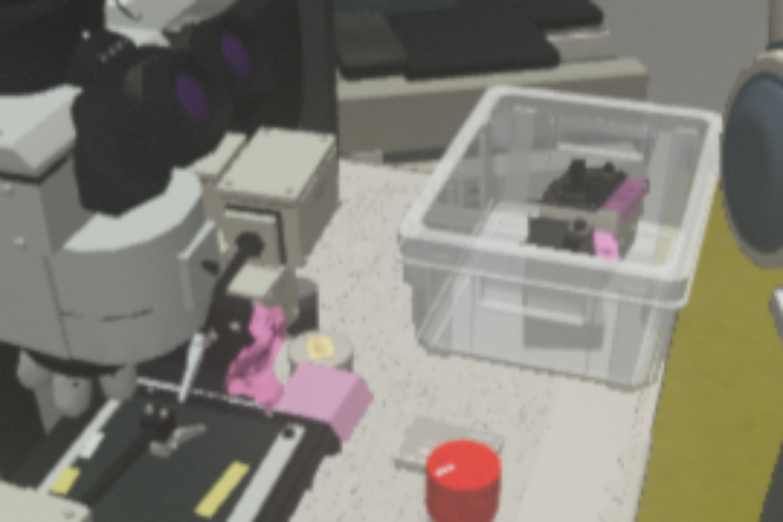

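Run:
```python
from h import *
t=load("pics/top0.npz");s=load("pics/side0.npz")
T=lambda x,y:(x/2.6+150,y/2.6+40)
S=lambda x,y:(x/2.9+150,y/2.9+60)
for n,a,b in(("eyeR",T(260,150),S(235,55)),("eyeL",T(157,126),S(192,97)),("bin+x",T(660,405),S(402,245)),("bin-x",(380,293),S(690,295)),("greybox",T(570,285),S(300,190)),("pink",T(402,337),S(370,400)),):print(n,tri(t,a,s,b))
d=t
from plant import sense
st=sense();R=lambda:0
from scipy.spatial.transform import Rotation as Ro
R=Ro.from_quat(st['orientation']).as_matrix()
for P in ((.45,-.2,.33),(.4985,.312,.33)):print(R.T@(np.array(P)-st['tcp_pos'])*100)
```

```text
eyeR (array([0.63883186, 0.28567773, 0.43356742]), [np.float64(0.00041989627012132923), np.float64(0.0004198962701213825)])
eyeL (array([0.65395066, 0.34213873, 0.43341377]), [np.float64(0.00032254533328458356), np.float64(0.00032254533328454697)])
bin+x (array([ 0.55506522, -0.00977672,  0.13442083]), [np.float64(0.00027463513459001536), np.float64(0.0002746351345899524)])
bin-x (array([0.32975825, 0.06564558, 0.141853  ]), [np.float64(0.03128154966674264), np.float64(0.03128154966674269)])
greybox (array([0.63038829, 0.07630586, 0.23433636]), [np.float64(0.006389316306223989), np.float64(0.006389316306223907)])
pink (array([0.59592687, 0.1971692 , 0.12230937]), [np.float64(0.024559519502727986), np.float64(0.02455951950272784)])
[-29.23940313 -36.32877419 -11.62350205]
[-76.2576621  -57.16727533 -11.571598  ]
```

>>> apply_moves --series '[[[-3,-4,-4],-1,9.1],[[-6,-8,-8],-2,9.1],[[-9,-11,-11.6],-3,9.1],[[-12,-15,-11.6],-4,9.1],[[-15,-19,-11.6],-5,9.1],[[-18,-23,-11.6],-6,9.1],[[-21,-27,-11.6],-7,9.1],[[-24,-31,-11.6],-8,9.1],[[-27,-34,-11.6],-9,9.1],[[-29.2,-36.3,-11.6],-10,9.1]]' --grip_force 10

```text
time: 1.1
tcp_pos: [0.4496, -0.2005, 0.3298]
orientation: [0.995, -0.098, -0.0, -0.0]
force: [0.7, -0.7, -0.2]
opening: 0.0906
```

```bash
cat >> h.py <<'E'
def delta(P):
    from plant import sense
    from scipy.spatial.transform import Rotation as Ro
    st=sense();R=Ro.from_quat(st['orientation']).as_matrix()
    yaw=np.arctan2(R[1,0],R[0,0])
    print("t",st['time'],"tcp",st['tcp_pos'].round(4),"yaw",yaw.round(3),"tilt",R[:,2].round(4),"F",st['force'].round(2),"M",st['torque'].round(2),"op",round(st['opening'],4))
    print("move cm",(R.T@(np.array(P)-st['tcp_pos'])*100).round(2)); return yaw
E
python3 -c "
from h import *
y=delta((.4985,.312,.22)); print((1.07-y)/np.radians(6))"
```

```text
t 1.1 tcp [ 0.4496 -0.2005  0.3298] yaw -0.197 tilt [-1.e-04  1.e-04 -1.e+00] F [ 0.69 -0.66 -0.2 ] M [-0.02 -0.12  0.  ] op 0.0906
move cm [ -5.21 -51.22  10.98]
12.095250269890212
```

>>> apply_moves --series '[[[-0.5,-5,0],-1.2,9.1],[[-1,-10,0],-2.4,9.1],[[-1.6,-15,0],-3.6,9.1],[[-2.1,-20,0],-4.8,9.1],[[-2.6,-25,0],-6,9.1],[[-3.1,-30,0],-7.2,9.1],[[-3.6,-35,0],-8.4,9.1],[[-4.2,-40,0],-9.6,9.1],[[-4.7,-45.5,2],-10.8,9.1],[[-5.2,-50,5],-12.1,9.1]]'

```text
time: 2.1
tcp_pos: [0.497, 0.2881, 0.2881]
orientation: [0.86, 0.511, 0.001, 0.0]
force: [0.8, -0.3, -0.2]
opening: 0.0912
```

```bash
python3 -c "
from h import *
y=delta((.4985,.312,.165)); print((1.07-y)/np.radians(6))"
```

```text
t 2.1 tcp [0.497  0.2881 0.2881] yaw 1.072 tilt [ 0.0025  0.0012 -1.    ] F [ 0.8  -0.26 -0.16] M [ 0.06 -0.16 -0.07] op 0.0912
move cm [ 2.15 -1.03 12.31]
-0.021431799175616748
```

>>> apply_moves --series '[[[1,-0.5,1],0,9.1],[[1.8,-0.9,3],0,9.1],[[1.8,-0.9,6],0,9.1],[[1.8,-0.9,9],0,9.1],[[1.8,-0.9,11],0,9.1],[[1.8,-0.9,11],0,9.1],[[1.8,-0.9,11],0,9.1]]'

```text
time: 2.8
tcp_pos: [0.4975, 0.3051, 0.1781]
orientation: [0.861, 0.508, -0.0, 0.0]
force: [-0.4, 0.3, 0.2]
opening: 0.0909
```

Run:
```python
from h import *
from plant import get_image
delta((.4985,.312,.112))
o=[]
for n,r in(("side",(180,250,270,370)),("top",(150,290,170,340))):
    d=get_image(n);f=d["frame"][:,:,::-1];np.savez(f"pics/{n}1.npz",**{k:np.array(v) for k,v in d.items()})
    c=f[r[0]:r[1],r[2]:r[3]] if n=="top" else f[140:270,240:400]
    o.append(cv2.resize(c,(480,400)) )
cv2.imwrite("pics/pre.png",np.hstack([x[:, :400] for x in o]))
```

```text
t 2.8 tcp [0.4975 0.3051 0.1781] yaw 1.065 tilt [-2.e-04 -2.e-04 -1.e+00] F [-0.43  0.27  0.24] M [ 0.04 -0.14 -0.  ] op 0.0909
move cm [ 0.65 -0.25  6.61]
```

View pics/pre.png

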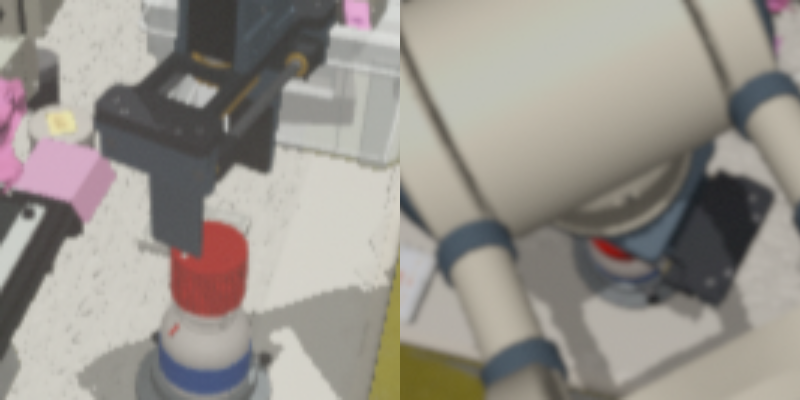

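>>> apply_moves --series '[[[0.4,-0.2,0],0,9.1],[[0.65,-0.25,1],0,9.1],[[0.65,-0.25,3],0,9.1],[[0.65,-0.25,5],0,9.1],[[0.65,-0.25,6.6],0,9.1],[[0.65,-0.25,6.6],0,9.1],[[0.65,-0.25,6.6],0,9.1]]'

```text
time: 3.6
tcp_pos: [0.4983, 0.3125, 0.1117]
orientation: [0.861, 0.508, -0.0, -0.0]
force: [-0.9, 0.6, 0.1]
opening: 0.0912
```

```bash
python3 -c "
from h import *
y=delta((.4985,.312,.112))"
```

```text
t 3.6 tcp [0.4983 0.3125 0.1117] yaw 1.066 tilt [-2.e-04 -1.e-04 -1.e+00] F [-0.86  0.61  0.12] M [-0.   -0.14 -0.04] op 0.0912
move cm [-0.04  0.04 -0.03]
```

>>> apply_moves --series '[[[0,0,0],0,6.5],[[0,0,0],0,5.8],[[0,0,0],0,5.2],[[0,0,0],0,5.2],[[0,0,0],0,5.2],[[0,0,0],0,5.2]]' --grip_force 6

```text
time: 4.2
tcp_pos: [0.4987, 0.3127, 0.1119]
orientation: [0.861, 0.508, 0.001, -0.0]
force: [1.3, 3.0, 1.9]
opening: 0.0538
```

```bash
python3 -c "
from h import *
y=delta((.4985,.312,.112))"
```

```text
t 4.2 tcp [0.4987 0.3127 0.1119] yaw 1.066 tilt [ 9.e-04  7.e-04 -1.e+00] F [1.26 2.97 1.92] M [ 0.58 -0.33  0.01] op 0.0538
move cm [-0.07  0.02 -0.01]
```

>>> apply_moves --series '[[[0.05,0,0],0,5.2],[[0.05,0,0],0,5.0],[[0.05,0,0],0,5.0]]' --grip_force 15

```text
time: 4.5
tcp_pos: [0.4987, 0.3128, 0.1118]
orientation: [0.861, 0.508, 0.0, 0.0]
force: [-0.2, 1.9, 6.0]
opening: 0.0531
```

```bash
python3 -c "
from h import *
y=delta((.4985,.312,.112))"
```

```text
t 4.5 tcp [0.4987 0.3128 0.1118] yaw 1.066 tilt [ 3.e-04  1.e-04 -1.e+00] F [-0.21  1.9   5.97] M [ 0.2  -0.14 -0.05] op 0.0531
move cm [-0.07  0.02 -0.02]
```

>>> apply_moves --series '[[[0.02,0,0],0,5.0],[[0.02,0,0],0,5.0],[[0.02,0,0],0,5.0]]' --grip_force 40

```text
time: 4.8
tcp_pos: [0.4987, 0.3128, 0.1118]
orientation: [0.861, 0.508, 0.0, 0.0]
force: [0.1, 0.1, 6.0]
opening: 0.0529
```

```bash
python3 -c "
from h import *
y=delta((.4985,.312,.112))"
```

```text
t 4.8 tcp [0.4987 0.3128 0.1118] yaw 1.066 tilt [ 2.e-04 -0.e+00 -1.e+00] F [0.06 0.06 5.96] M [ 0.09 -0.13 -0.05] op 0.0529
move cm [-0.08  0.02 -0.02]
```

>>> apply_moves --series '[[[0,0,0.05],0,5.0],[[0,0,0.1],0,5.0],[[0,0,0.15],0,5.0],[[0,0,0.2],0,5.0],[[0,0,0.2],0,5.0]]'

```text
time: 5.3
tcp_pos: [0.4987, 0.3128, 0.1098]
orientation: [0.861, 0.508, 0.0, 0.0]
force: [0.7, 0.7, 5.9]
opening: 0.0531
```

```bash
python3 -c "
from h import *
y=delta((.4985,.312,.112))"
```

```text
t 5.3 tcp [0.4987 0.3128 0.1098] yaw 1.066 tilt [ 2.e-04 -0.e+00 -1.e+00] F [0.66 0.7  5.93] M [ 0.01 -0.17  0.01] op 0.0531
move cm [-0.08  0.02 -0.22]
```

>>> apply_moves --series '[[[0,0,0.05],0,5.0],[[0,0,0.1],0,5.0],[[0,0,0.1],0,5.0]]'

```text
time: 5.6
tcp_pos: [0.4987, 0.3129, 0.1088]
orientation: [0.861, 0.508, 0.0, 0.0]
force: [0.0, -0.2, 7.3]
opening: 0.0532
```

>>> apply_moves --series '[[[0,0,0.05],0,5.0],[[0,0,0.1],0,5.0],[[0,0,0.1],0,5.0]]'

```text
time: 5.9
tcp_pos: [0.4988, 0.3128, 0.1078]
orientation: [0.861, 0.508, 0.0, 0.0]
force: [-0.3, -0.4, 6.6]
opening: 0.0532
```

>>> apply_moves --series '[[[0,0,0.04],0,5.0],[[0,0,0.08],0,5.0],[[0,0,0.08],0,5.0]]'

```text
time: 6.2
tcp_pos: [0.4987, 0.3128, 0.1071]
orientation: [0.861, 0.508, 0.0, 0.0]
force: [-0.8, 0.7, 7.3]
opening: 0.053
```

Run:
```python
from h import *
from plant import get_image
d=get_image("side");f=d["frame"][:,:,::-1]
a=load("pics/side0.npz")["frame"][:,:,::-1]
cv2.imwrite("pics/p1.png",np.hstack([cv2.resize(x[190:290,265:350],(400,470),interpolation=cv2.INTER_CUBIC) for x in (a,f)]))
delta((.4985,.312,.112))
```

```text
t 6.25 tcp [0.4987 0.3128 0.1071] yaw 1.066 tilt [ 2.e-04 -0.e+00 -1.e+00] F [-0.57  0.35  6.64] M [-0.   -0.05  0.  ] op 0.053
move cm [-0.08  0.02 -0.49]
```

View pics/p1.png

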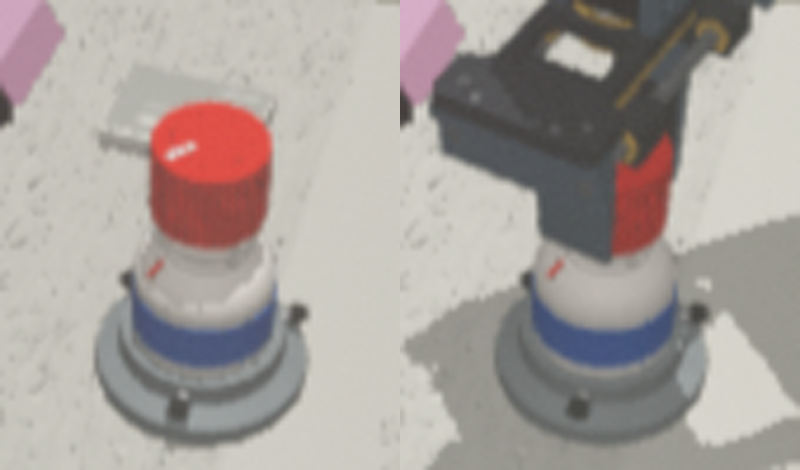

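The cap rim has dropped about 2 px (roughly 4-5 mm) together with the fingers, so the grip isn't slipping. I'll keep pressing.

>>> apply_moves --series '[[[0,0,0.04],0,5.0],[[0,0,0.08],0,5.0],[[0,0,0.08],0,5.0]]'

```text
time: 6.55
tcp_pos: [0.4987, 0.3128, 0.1063]
orientation: [0.861, 0.508, 0.0, 0.0]
force: [-1.2, 0.2, 7.9]
opening: 0.0532
```

>>> apply_moves --series '[[[0,0,0.04],0,5.0],[[0,0,0.08],0,5.0],[[0,0,0.08],0,5.0]]'

```text
time: 6.85
tcp_pos: [0.4987, 0.3129, 0.1055]
orientation: [0.861, 0.508, 0.0, 0.0]
force: [-1.0, -0.3, 9.8]
opening: 0.053
```

>>> apply_moves --series '[[[0,0,0.04],0,5.0],[[0,0,0.07],0,5.0],[[0,0,0.07],0,5.0]]'

```text
time: 7.15
tcp_pos: [0.4987, 0.3128, 0.1048]
orientation: [0.861, 0.508, 0.0, 0.0]
force: [-0.2, -0.3, 8.4]
opening: 0.0531
```

>>> apply_moves --series '[[[0,0,0.04],0,5.0],[[0,0,0.07],0,5.0],[[0,0,0.07],0,5.0]]'

```text
time: 7.45
tcp_pos: [0.4988, 0.3129, 0.1042]
orientation: [0.861, 0.508, 0.0, 0.0]
force: [-1.3, -0.7, 8.9]
opening: 0.0527
```

>>> apply_moves --series '[[[0,0,0.04],0,5.0],[[0,0,0.07],0,5.0],[[0,0,0.07],0,5.0]]'

```text
time: 7.75
tcp_pos: [0.4988, 0.3129, 0.1035]
orientation: [0.861, 0.508, 0.0, 0.0]
force: [0.3, -0.4, 8.7]
opening: 0.0528
```

>>> apply_moves --series '[[[0,0,0.04],0,5.0],[[0,0,0.07],0,5.0],[[0,0,0.07],0,5.0]]'

```text
time: 8.05
tcp_pos: [0.4988, 0.3129, 0.103]
orientation: [0.861, 0.508, 0.0, 0.0]
force: [-1.6, -0.5, 13.1]
opening: 0.0531
```

>>> apply_moves --series '[[[0,0,0.03],0,5.0],[[0,0,0.03],0,5.0]]'

```text
time: 8.25
tcp_pos: [0.4988, 0.3129, 0.103]
orientation: [0.861, 0.508, 0.0, 0.0]
force: [-2.7, -2.0, 17.8]
opening: 0.0527
```

End stop found at TCP z = 0.1030: the force rises steeply and the tool no longer moves. I'll back off about 0.7 mm, then turn.

>>> apply_moves --series '[[[0,0,-0.06],0,5.0],[[0,0,-0.11],0,5.0],[[0,0,-0.11],0,5.0]]'

```text
time: 8.55
tcp_pos: [0.4988, 0.3129, 0.1037]
orientation: [0.861, 0.508, 0.0, 0.0]
force: [-1.7, -0.8, 9.7]
opening: 0.0529
```

```bash
python3 -c "
from h import *
y=delta((.4985,.312,.112))"
```

```text
t 8.55 tcp [0.4988 0.3129 0.1037] yaw 1.066 tilt [ 5.e-04  1.e-04 -1.e+00] F [-1.68 -0.81  9.66] M [-0.01 -0.   -0.04] op 0.0529
move cm [-0.09  0.02 -0.83]
```

Now a gentle test turn of about 0.2 rad.

>>> apply_moves --series '[[[0,0,0],-0.4,5.0],[[0,0,0],-0.8,5.0],[[0,0,0],-1.2,5.0],[[0,0,0],-1.6,5.0],[[0,0,0],-1.6,5.0]]'

```text
time: 9.05
tcp_pos: [0.4989, 0.3129, 0.1036]
orientation: [0.815, 0.579, 0.0, 0.0]
force: [-0.1, -0.1, 9.4]
opening: 0.0529
```

```bash
python3 -c "
from h import *
y=delta((.4985,.312,.112))"
```

```text
t 9.05 tcp [0.4989 0.3129 0.1036] yaw 1.235 tilt [ 7.e-04  1.e-04 -1.e+00] F [-0.14 -0.05  9.43] M [-0.03 -0.11  0.05] op 0.0529
move cm [-0.1  -0.01 -0.84]
```

>>> apply_moves --series '[[[0,0,0],-0.6,5.0],[[0,0,0],-1.2,5.0],[[0,0,0],-1.8,5.0],[[0,0,0],-2.4,5.0],[[0,0,0],-3.0,5.0],[[0,0,0],-3.6,5.0],[[0,0,0],-4.0,5.0],[[0,0,0],-4.0,5.0]]'

```text
time: 9.85
tcp_pos: [0.499, 0.3129, 0.1037]
orientation: [0.677, 0.736, 0.0, 0.0]
force: [0.3, 0.2, 9.8]
opening: 0.0528
```

```bash
python3 -c "
from h import *
y=delta((.4985,.312,.112))"
```

```text
t 9.85 tcp [0.499  0.3129 0.1037] yaw 1.654 tilt [ 9.e-04  2.e-04 -1.e+00] F [0.32 0.24 9.79] M [ 0.06 -0.15  0.07] op 0.0528
move cm [-0.09 -0.06 -0.83]
```

>>> apply_moves --series '[[[0,0,0],-0.6,5.0],[[0,0,0],-1.2,5.0],[[0,0,0],-1.8,5.0],[[0,0,0],-2.4,5.0],[[0,0,0],-3.0,5.0],[[0,0,0],-3.6,5.0],[[0,0,0],-4.0,5.0],[[0,0,0],-4.0,5.0]]'

```text
time: 10.65
tcp_pos: [0.4991, 0.3129, 0.1037]
orientation: [0.509, 0.861, 0.0, 0.0]
force: [0.1, 0.1, 8.9]
opening: 0.0528
```

```bash
python3 -c "
from h import *
y=delta((.4985,.312,.112))"
```

```text
t 10.65 tcp [0.4991 0.3129 0.1037] yaw 2.073 tilt [ 1.e-03  3.e-04 -1.e+00] F [0.14 0.13 8.88] M [ 0.02 -0.15  0.02] op 0.0528
move cm [-0.06 -0.09 -0.83]
```

>>> apply_moves --series '[[[0,0,-0.1],0,5.0],[[0,0,-0.2],0,5.0],[[0,0,-0.4],0,5.0],[[0,0,-0.6],0,5.0],[[0,0,-0.8],0,5.0],[[0,0,-1.0],0,5.0],[[0,0,-1.2],0,5.0],[[0,0,-1.2],0,5.0]]'

```text
time: 11.45
tcp_pos: [0.4984, 0.3127, 0.1152]
orientation: [0.51, 0.86, -0.0, -0.0]
force: [-0.2, 0.5, -0.0]
opening: 0.0527
```

```bash
python3 -c "
from h import *
y=delta((.4985,.312,.112))"
```

```text
t 11.45 tcp [0.4984 0.3127 0.1152] yaw 2.072 tilt [-5.e-04 -3.e-04 -1.e+00] F [-0.15  0.49 -0.  ] M [ 0.11 -0.1   0.05] op 0.0527
move cm [-0.07 -0.02  0.32]
```

>>> apply_moves --series '[[[0,0,-0.5],0,5.0],[[0,0,-1.0],0,5.0],[[0,0,-2],0,5.0],[[0,0,-3],0,5.0],[[0,0,-4.5],0,5.0],[[0,0,-6],0,5.0],[[0,0,-8],0,5.0],[[0,0,-8],0,5.0]]'

```text
time: 12.25
tcp_pos: [0.4999, 0.3135, 0.1984]
orientation: [0.51, 0.86, 0.002, 0.001]
force: [-0.4, -0.2, -1.3]
opening: 0.0528
```

Run:
```python
from h import *
from plant import get_image
y=delta((.5062,.1377,.195))
o=[]
for n in("side","top"):
    d=get_image(n);np.savez(f"pics/{n}2.npz",**{k:np.array(v) for k,v in d.items()});f=d["frame"][:,:,::-1];o.append(cv2.resize(f[120:280,220:380] if n=="side" else f[140:300,200:360],(400,400)))
cv2.imwrite("pics/lift.png",np.hstack(o))
```

```text
t 12.25 tcp [0.4999 0.3135 0.1984] yaw 2.072 tilt [ 0.0041  0.002  -1.    ] F [-0.43 -0.25 -1.35] M [ 0.13 -0.17 -0.01] op 0.0528
move cm [-15.73  -7.89   0.3 ]
```

View pics/lift.png

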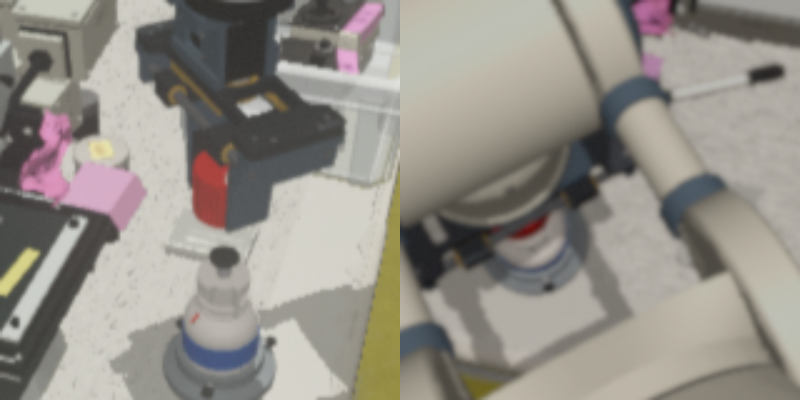

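The cap is off and held in the fingers, and the dark stopper is bare. I'll cross-check the pack centre from the side view, then carry the cap over.

Run:
```python
from h import *
s=load("pics/side0.npz");qs=lambda x,y:(x/6+260-.4,y/6+190-.4)
P=[onz(s,qs(*p),.014) for p in((205,80),(381,130),(160,166))];print(P, (P[1]+P[2])/2,np.linalg.norm(P[0]-P[1]),np.linalg.norm(P[0]-P[2]))
```

```text
[array([0.53651751, 0.0956582 , 0.014     ]), array([0.45749882, 0.12742543, 0.014     ]), array([0.55449555, 0.15536498, 0.014     ])] [0.50599719 0.14139521 0.014     ] 0.08516518964820603 0.062354709950649755
```

>>> apply_moves --series '[[[-2,-1,0],0,5.0],[[-4,-2,0],0,5.0],[[-6,-3,0],0,5.0],[[-8,-4,0],0,5.0],[[-10,-5,0],0,5.0],[[-12,-6,0],0,5.0],[[-14,-7,0],0,5.0],[[-15.7,-7.9,0],0,5.0],[[-15.7,-7.9,0],0,5.0],[[-15.7,-7.9,0],0,5.0]]'

```text
time: 13.35
tcp_pos: [0.5044, 0.1371, 0.1947]
orientation: [0.51, 0.86, -0.0, -0.0]
force: [-0.2, 1.0, -0.5]
opening: 0.053
```

Run:
```python
from h import *
from plant import get_image
y=delta((.5062,.1377,.030))
d=get_image("side");np.savez("pics/side3.npz",**{k:np.array(v) for k,v in d.items()});f=d["frame"][:,:,::-1]
cv2.imwrite("pics/over.png",cv2.resize(f[100:240,220:380],None,fx=4,fy=4,interpolation=cv2.INTER_CUBIC))
```

```text
t 13.35 tcp [0.5044 0.1371 0.1947] yaw 2.071 tilt [-0.001  0.    -1.   ] F [-0.18  0.98 -0.49] M [ 0.13 -0.09  0.  ] op 0.053
move cm [-0.05  0.2  16.47]
```

View pics/over.png

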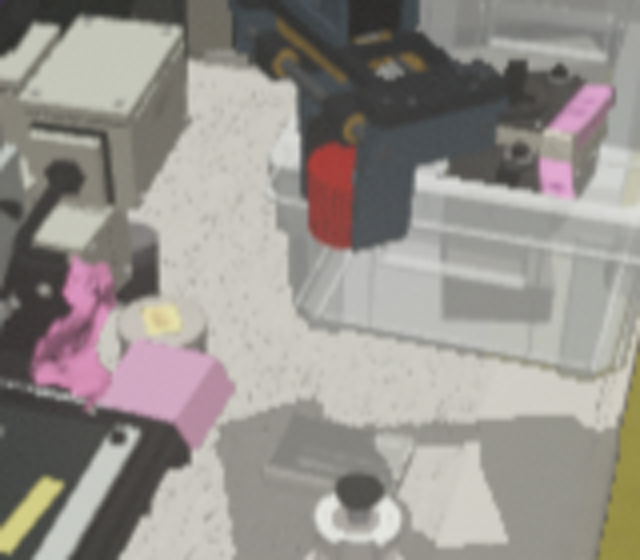

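Run:
```python
from h import *
t=load("pics/top0.npz");s=load("pics/side3.npz")
for p in((402,203),(393,245),(380,290)):print(onz(t,p,.134))
for p in((275,185),(420,210),(640,235)):print("side",onz(s,(p[0]/4+220,p[1]/4+100),.134))
delta((.506,.139,.06))
```

```text
[ 0.5402528  -0.00482717  0.134     ]
[0.45396425 0.02076875 0.134     ]
[0.36537038 0.05376733 0.134     ]
side [ 0.55411637 -0.00110193  0.134     ]
side [0.45665333 0.02732617 0.134     ]
side [0.3157314  0.05265793 0.134     ]
t 13.4 tcp [0.5045 0.1376 0.1948] yaw 2.071 tilt [-7.e-04  1.e-04 -1.e+00] F [0.91 0.34 0.43] M [ 0.19 -0.18 -0.05] op 0.0532
move cm [ 0.05  0.21 13.48]
```

>>> apply_moves --series '[[[0,0.15,3],0,5.0],[[0,0.15,6],0,5.0],[[0,0.15,9],0,5.0],[[0,0.15,12],0,5.0],[[0,0.15,14],0,5.0],[[0,0.15,15],0,5.0],[[0,0.15,15],0,5.0],[[0,0.15,15],0,5.0]]'

```text
time: 14.2
tcp_pos: [0.5064, 0.1384, 0.0458]
orientation: [0.51, 0.86, 0.0, 0.0]
force: [0.5, -0.4, 0.1]
opening: 0.0526
```

Run:
```python
from h import *
from plant import get_image
delta((.506,.139,.0205))
d=get_image("side");f=d["frame"][:,:,::-1]
cv2.imwrite("pics/low.png",cv2.resize(f[130:260,240:380],None,fx=4.5,fy=4.5,interpolation=cv2.INTER_CUBIC))
```

```text
t 14.2 tcp [0.5064 0.1384 0.0458] yaw 2.072 tilt [ 6.e-04  1.e-04 -1.e+00] F [ 0.55 -0.43  0.13] M [ 0.18 -0.1   0.02] op 0.0526
move cm [ 0.07 -0.01  2.53]
```

View pics/low.png

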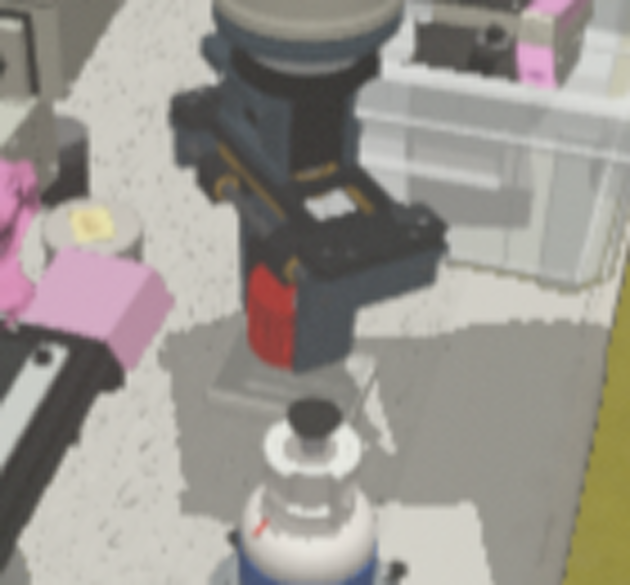

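The cap is over the pack and clear of the bin. I'll lower it slowly, watching the force.

>>> apply_moves --series '[[[0,0,0.6],0,5.0],[[0,0,1.2],0,5.0],[[0,0,1.8],0,5.0],[[0,0,2.2],0,5.0],[[0,0,2.4],0,5.0],[[0,0,2.5],0,5.0],[[0,0,2.55],0,5.0],[[0,0,2.6],0,5.0],[[0,0,2.6],0,5.0]]'

```text
time: 15.15
tcp_pos: [0.5061, 0.138, 0.0193]
orientation: [0.51, 0.86, 0.0, 0.0]
force: [-0.6, -0.9, -0.8]
opening: 0.0531
```

>>> apply_moves --series '[[[0,0,0.03],0,5.0],[[0,0,0.06],0,5.0],[[0,0,0.06],0,5.0]]'

```text
time: 15.45
tcp_pos: [0.5061, 0.138, 0.0188]
orientation: [0.51, 0.86, 0.0, 0.0]
force: [-1.5, -0.5, 4.0]
opening: 0.0529
```

Contact with the pack, about 4 N. I'll ease up a touch and open.

>>> apply_moves --series '[[[0,0,-0.01],0,5.0],[[0,0,-0.01],0,5.4],[[0,0,-0.01],0,5.6],[[0,0,-0.01],0,6.0],[[0,0,-0.01],0,7.0],[[0,0,-0.01],0,8.0],[[0,0,-0.01],0,9.0],[[0,0,-0.01],0,9.0]]' --grip_force 10

```text
time: 16.25
tcp_pos: [0.5061, 0.138, 0.0187]
orientation: [0.51, 0.86, 0.0, -0.0]
force: [0.2, -0.4, 0.5]
opening: 0.0887
```

```bash
python3 -c "
from h import *
delta((.506,.139,.0205))"
```

```text
t 16.25 tcp [0.5061 0.138  0.0187] yaw 2.072 tilt [ 0.  0. -1.] F [ 0.2  -0.37  0.49] M [ 0.13 -0.16 -0.05] op 0.0887
move cm [ 0.09  0.04 -0.18]
```

>>> apply_moves --series '[[[0,0,-0.5],0,9.0],[[0,0,-2],0,9.0],[[0,0,-5],0,9.0],[[0,0,-8],0,9.0],[[0,0,-12],0,9.0],[[0,0,-16],0,9.0],[[0,0,-20],0,9.0],[[0,0,-20],0,9.0]]'

```text
time: 17.05
tcp_pos: [0.5084, 0.1384, 0.2241]
orientation: [0.51, 0.86, 0.003, 0.003]
force: [0.2, -1.3, -0.6]
opening: 0.0902
```

```bash
python3 -c "
from h import *
delta((.5,-.15,.30))"
```

```text
t 17.05 tcp [0.5084 0.1384 0.2241] yaw 2.072 tilt [ 0.0083  0.0013 -1.    ] F [ 0.19 -1.26 -0.59] M [ 0.13 -0.11 -0.07] op 0.0902
move cm [-24.91 -14.52  -7.63]
```

Swinging away so the top camera can see.

>>> apply_moves --series '[[[-2.5,-1.5,-3],0,9.0],[[-5,-3,-5],0,9.0],[[-9,-5,-7],0,9.0],[[-12.5,-7.3,-7],0,9.0],[[-16,-9.3,-7],0,9.0],[[-20,-11.6,-7],0,9.0],[[-25,-14.5,-7],0,9.0],[[-25,-14.5,-7],0,9.0],[[-25,-14.5,-7],0,9.0]]'

```text
time: 17.95
tcp_pos: [0.4985, -0.1522, 0.2884]
orientation: [0.511, 0.86, -0.0, -0.0]
force: [0.1, -0.2, -0.4]
opening: 0.0895
```

Run:
```python
from h import *
from plant import get_image
delta((.506,.139,.0205))
o=[]
for n in("side","top"):
    d=get_image(n);np.savez(f"pics/{n}9.npz",**{k:np.array(v) for k,v in d.items()});f=d["frame"][:,:,::-1]
    o.append(cv2.resize(f[150:290,230:370] if n=="side" else f[140:280,220:360],(400,400),interpolation=cv2.INTER_CUBIC))
    h=d["frame"].astype(int);m=((h[...,0]-h[...,1]>70)&(h[...,0]-h[...,2]>60)).astype(np.uint8);m[:,:220]=0;m[:140]=0;m[290:]=0
    cs,_=cv2.findContours(m,0,1);c=max(cs,key=cv2.contourArea);e=cv2.fitEllipse(cv2.convexHull(c));print(n,e,onz(d,e[0],.056))
cv2.imwrite("pics/fin.png",np.hstack(o))
```

```text
t 17.95 tcp [ 0.4985 -0.1522  0.2884] yaw 2.069 tilt [-6.e-04  3.e-04 -1.e+00] F [ 0.08 -0.19 -0.44] M [ 0.16 -0.08 -0.02] op 0.0895
move cm [25.21 14.59 26.8 ]
side ((305.0188293457031, 205.749267578125), (22.256479263305664, 23.750255584716797), 176.46023559570312) [0.50664835 0.15657632 0.056     ]
top ((329.6463928222656, 227.53756713867188), (23.562210083007812, 24.375364303588867), 45.17182540893555) [0.50522628 0.13826148 0.056     ]
```

View pics/fin.png

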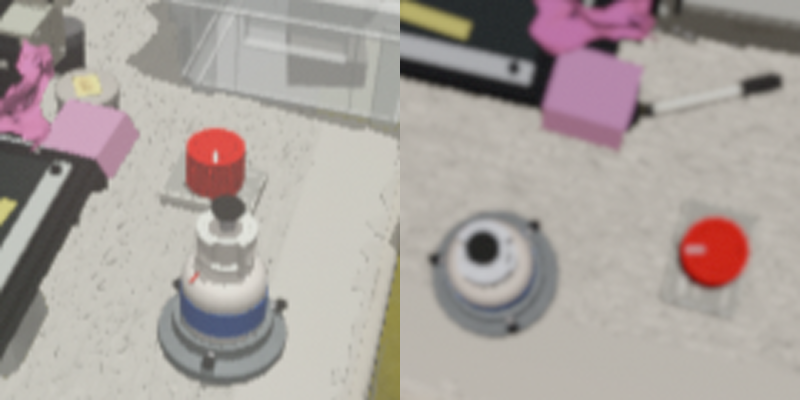

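The cap stands upright and centred on the pack; the top view puts it at (0.505, 0.138). The arm is clear and the bystanders are unmoved.

```bash
python3 -c "
from plant import hand_in
print(hand_in())"
```

```text
the job is handed in; nothing more can be done
None
```

The cap is off the bottle and standing open side down in the middle of the tissue pack. I released it and handed the job in just after 18 s of the 48 s.

- **Unlocking:** I pressed until the force rose steeply at the end stop, about 9 mm down, with a highest wrist reading of about 18 N. I backed off 0.7 mm and turned the cap 1.0 rad anticlockwise with almost no resistance. It then lifted clear freely.
- **Placing:** I lowered the cap until it touched the pack at about 4 N, opened the fingers and moved the arm well away.
- **Final check, cap:** the top view puts the cap at (0.505, 0.138). I had measured the pack centre as (0.506, 0.138) from the top and (0.506, 0.141) from the side, so it is 1–3 mm off centre. It looks upright in both views.
- **Final check, surroundings:** by eye, nothing near the bottle or pack had moved. The final pictures did not cover the fuse box, tape roll or lens can, but the arm worked well away from them.
- **Disagreement:** the side-view fit of the cap at the end read y = 0.157. That fit takes in the visible side wall of the cap as well as its top, so I relied on the top view.

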